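Take a coating reading on a sloping panel

TASK

Lift the coating gauge (the grey probe) out of its black holder and set its sprung tip inside the red ring on the white sloping panel, holding the probe square to the panel. Press gently, until the tip is pushed in about half way, and finish while still holding it there, steady; do not touch the panel with the blue ring with the probe, and leave the stands and everything else where they are.

Things in the scene. Friction and masses are not known exactly. Their poses are not given: they have to be found in the camera images.
- probe: Loose hand-held coating gauge, about 0.12 kg, standing upright in the black holder. Origin on its long axis at the lower end of its steel nose; +z runs up the axis towards the grip. From the origin: steel nose 18 mm across from z = 0 to 38 mm, aluminium flange 34 mm across from 38 to 42 mm (it rests on the holder's top), grey square grip 24x24 mm with faces square to the probe's x and y from 42 to 102 mm (the top). The sprung tip reaches 18 mm below the origin.
- plunger (a joint): How far the probe's sprung steel tip is pushed in, m: 0 = fully out, 0.015 = at its stop. A spring of 400 N/m with 0.8 N preload pushes it out along the probe's axis (about 0.8 N at 0, 3.8 N half way, 6.8 N at the stop). The 7.5 mm orange band at the root of the tip shows below the nose while the tip is out and has just vanished into the nose when it is pushed half way in.
- probe_tip (a point): The end of the probe's sprung tip (a 6 mm round-ended steel pin, 18 mm long when out), on the probe's axis.
- holder: Black block 70x70 mm, 64 mm high, fixed on an 86 mm square foot plate 6 mm thick. Origin at the centre of its underside. A vertical 23 mm hole goes down its centre to the foot plate; the probe's nose and tip hang in it, so the probe must rise at least 56 mm to be clear.
- red_stand: Loose heavy (0.9 kg) steel stand, 100 mm (x) by 80 mm (y) at its foot, carrying a white painted panel 94x76 mm that slopes 20 degrees, rising towards the stand's +x, with a red ring in its middle. Origin at the centre of the underside. Highest edge 62 mm.
- red_spot (a point): Dot at the centre of the red ring (16 mm inside, 22 mm outside diameter), on the panel's upper face, 46 mm above the stand's underside. z points out of the panel, square to it; x up the slope; y along the stand's y.
- blue_stand: A like stand, whose panel has a blue ring instead; not to be measured.
- wash_bottle: white plastic wash bottle with red bent spout, 178 mm tall; bystander, loose. Origin at its underside.
- stain_bottle: blue dropper bottle with white cap, 84 mm tall; bystander, loose. Origin at its underside.
- slide_box: flat blue slide box, 104x170x35 mm; bystander, loose. Origin at its underside.
- tape_roll: roll of beige tape lying flat, 104 mm across, 25 mm high; bystander, loose. Origin at its underside.
- mouse: black computer mouse, 122x63x38 mm; bystander, loose. Origin at its underside.
- petri_dish: empty clear petri dish, 88 mm across, 17 mm high; bystander, loose. Origin at its underside.
There are look-alikes about, which are no part of the job. What is shaped like the probe but green is not meant.

How it is judged:
By the outcome, as a careful person would: the job done as asked, in the order asked, and still so for the second after the job is handed in, while the arm keeps its last pose, push and grip.
It also fails if it takes over 43 s, if anything falls off the work surface, if the arm or the gripper's body presses on something with over 40 N, if the wrist force passes 120 N, or if a joint passes its speed limit or range.

ROBOT

A 7-joint arm with a two-finger parallel gripper is mounted at the origin on a cart in front of the work surface, level with it; the furniture and walls round the work are solid. World frame = base frame: x ahead of the robot, y to its left, z up, the work surface at z = 0. Lengths are in m, angles in rad, forces in N, time in s.
With the tool pointing down it reaches from about 0.425 to 0.875 m from the base axis. Payload 4.7 kg.
Tool frame: the origin (TCP) lies between the finger pads; the fingertips stand arm.tcp_to_tips ahead of it and the grasp point (between the pads) lies 2 mm behind it (arm.tcp_to_tips is the distance from the TCP to the fingertips, in m); z points along the fingers, y is the direction in which the jaws open and shut (so a half turn about z gives the same grasp; the last joint's range is limited). The gripper opens to 85 mm and grips with 20 to 120 N. Pads are 22 mm wide; open, the fingers measure 114 mm over their backs; the gripper's body (76 mm by 85 mm) begins 54 mm behind the grasp point. The pads swing forward as they close: fully open they stand 13 mm farther back than shut.
Start: joints at [1.263, 0.321, -0.07, 1.45, 0.023, 1.371, -0.057], TCP at [0.206, -0.617, 0.248] pointing down, gripper open.
Joint ranges: [-2.86, 2.86], [-0.3, 2.09], [-1.38, 1.24], [0.06, 2.45], [-1.56, 4.7], [0.09, 2.05], [-2.69, 2.69]. Speed limits (rad/s): [2.57, 2.57, 3.14, 3.14, 3.14, 3.14, 3.14].

INTERFACE

Orientations are given as a unit quaternion [w, x, y, z].
In Python, from workcell import arm gives the robot as it stands. The module is installed in compiled form; this text tells all that it offers.
- The arm moves only by the shell command python3 -m pendant 'ROWS' [OPENING] [FORCE]. ROWS is JSON, a list of rows, each a list of 4 numbers: the shift along the tool's x, y, z in cm, then the turn about the tool's z in degrees. A call has 1 to 5 rows; each row shifts and turns the commanded pose from where the row before left it, along the tool's axes as they then stand; what a row does not reach is not made up. A row lasts 1/12 s, in which the tool goes at most 41.7 mm and 7.16 degrees, less where a joint would pass 70% of its speed; a pose out of reach is approached as far as the arm can. A call with a gripper value outside its range is refused whole. OPENING is the finger opening in cm, from 0 to 8.54, set as the call begins (- or left out, the last holds). The fingers move at their own pace and stop on an object; FORCE is the grip in N (left out, the last holds). Time passes only in rows, so rows that do not move let the fingers close. It gives the time, the measured TCP pose, the force and the opening at its end, in the units of the state.
- arm.get_obs(): the state, without advancing time (a new reading comes with each control period).
- arm.capture(name): name is "scene" or "top"; returns (picture, depth): 420x560x3 uint8, red, green, blue; 420x560 float32, m along the optical axis (not along the pixel's ray), 0 where there is no reading.
- arm.calibration(name): a dict with "vfov" (degrees; the focal length in pixels is half the picture's height over the tangent of half this angle, whatever the lens; pixels are square), "cx", "cy" (the principal point, pixels), "R" (3x3) and "t" (3): a world point X has camera coordinates R X + t. Camera axes: x right, y down, z forward; pixel columns grow to the right and rows downward; lengths in m; the calibration is good to about 2 mm. A picture is of the moment at which its call begins. calibration takes no time and is no camera call.
- arm.sign_off(): hands the job in, once; it reports no verdict.
The state is a dict: "t": time; "joint_pos": joint angles; "joint_vel": joint speeds; "joint_torque": joint torques, N m; "position": TCP position; "eef_rot": TCP orientation; "force": force on the tool from outside, world axes, zero at the start; "moment": the same for the moment, N m; "gripper_width": opening from 0.0 (shut) to 1.0 (fully open).
Only numpy, scipy, OpenCV 4.12 (cv2) and the standard library are available. Lean on these libraries where they do the work, as an engineer would, in place of code of your own. Each camera call takes 0.05 s, during which the arm holds its last target. There are 200 camera calls.

## Working session

There is one attempt and no reset: what is moved stays moved. The work goes in short steps, Python scripts to look and compute and a shell command to move; the robot and the scene stay as the last step left them, time stands still between calls to the robot, and variables do not carry over. Pictures are saved under pics/ and viewed, about 8 in all and at most 12, crops included, and the job is handed in when it is done.

```bash
mkdir -p pics; ls
cat > h.py <<'E'
import numpy as np, cv2
from workcell import arm
def cal(n):
    c=arm.calibration(n); return c,210/np.tan(np.radians(c['vfov']/2)),np.array(c['R']),np.array(c['t'])
def deproj(n,u,v,d):
    c,f,R,t=cal(n); p=np.array([(u-c['cx'])/f*d,(v-c['cy'])/f*d,d]); return R.T@(p-t)
def ray(n,u,v,z):
    c,f,R,t=cal(n); o=-R.T@t; w=R.T@np.array([(u-c['cx'])/f,(v-c['cy'])/f,1]); return o+w*(z-o[2])/w[2]
def proj(n,X):
    c,f,R,t=cal(n); p=R@np.asarray(X)+t; return p[0]/p[2]*f+c['cx'],p[1]/p[2]*f+c['cy']
def snap(n,tag):
    a,d=arm.capture(n); cv2.imwrite(f'pics/{tag}.png',a[:,:,::-1]); np.save(f'pics/{tag}.npy',d); return a,d
E
python3 - <<'E'
from h import *
a,_=snap('scene','s0'); b,_=snap('top','t0')
for n in('scene','top'):
    c=arm.calibration(n); print(n,c)
o=arm.get_obs(); print(o['position'],o['eef_rot'],o['force'],arm.tcp_to_tips)
E
```

```text
pics
scene {'vfov': 50.45955793745343, 'cx': 286.60737356255487, 'cy': 217.0512453789604, 'R': array([[-0.48946211, -0.87183947,  0.01796607],
       [-0.62284201,  0.33510355, -0.70694656],
       [ 0.61032342, -0.35721358, -0.70703874]]), 't': array([0.16771203, 0.44920795, 1.3599834 ])}
top {'vfov': 48.188586532056384, 'cx': 274.0486064617101, 'cy': 201.77809869419144, 'R': array([[ 0.12921091, -0.9915844 , -0.00805743],
       [-0.96272028, -0.12349411, -0.24066337],
       [ 0.237643  ,  0.03885339, -0.9705752 ]]), 't': array([-0.17842088,  0.55803662,  1.72444512])}
[ 0.20533751 -0.61621966  0.24730883] [-8.70775384e-04  9.87083333e-01  1.60205168e-01 -1.98570226e-04] [ 0.30154134 -0.59284572 -0.67393568] 0.017
```

View pics/s0.png

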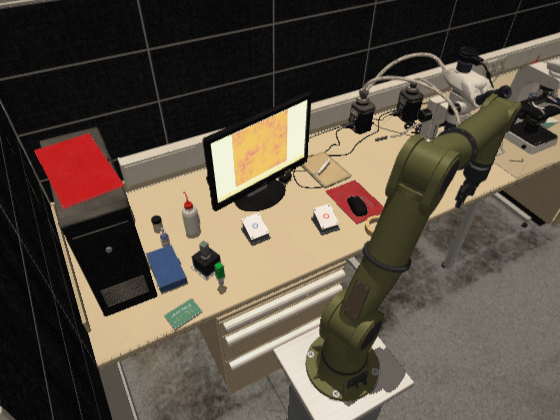

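View pics/t0.png

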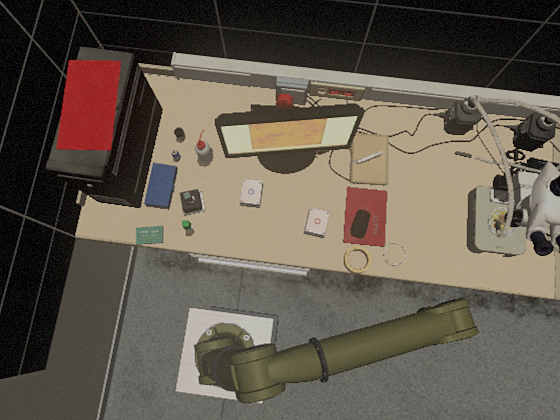

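The scene view shows a grey probe in the black holder at about (205,258). A green look-alike stands at (220,272), the blue ring is at (255,227) and the red ring at (325,216). In the top view the holder is at (192,201), the green probe at (186,225), blue at (251,192) and red at (317,221). I'll enlarge both views to confirm.

Run:
```python
from h import *
s=cv2.imread('pics/s0.png');t=cv2.imread('pics/t0.png')
A=lambda im,x,y,w,h:cv2.resize(im[y:y+h,x:x+w],(400,300),interpolation=cv2.INTER_CUBIC)
cv2.imwrite('pics/c0.png',np.vstack([np.hstack([A(s,175,230,80,60),A(t,160,180,64,48)]),np.hstack([A(s,235,190,112,84),A(t,235,170,112,84)])]))
ds=np.load('pics/s0.npy');dt=np.load('pics/t0.npy')
# red ring & blue ring centroids in each view
for n,im,d,box in(('scene',s,ds,[(310,200,30,35),(240,210,30,35)]),('top',t,dt,[(303,205,30,35),(238,176,30,35)])):
  for (x,y,w,h),k in zip(box,(2,0)):
    c=im[y:y+h,x:x+w].astype(int); e=c[:,:,k]-c[:,:,2-k]; wgt=np.where(e>40,e,0)
    yy,xx=np.mgrid[y:y+h,x:x+w]; u=(wgt*xx).sum()/wgt.sum(); v=(wgt*yy).sum()/wgt.sum()
    # panel plane
    m=(c.min(2)>150); P=np.array([deproj(n,a,b,d[b,a]) for a,b in zip(xx[m],yy[m]) if d[b,a]>0]); P=P[(P[:,2]>.02)&(P[:,2]<.075)]
    cc=P.mean(0); nn=np.linalg.svd(P-cc)[2][2]; nn*=np.sign(nn[2])
    print(n,'red' if k==2 else 'blue',(wgt>0).sum(),u.round(2),v.round(2),'ring@z.046',ray(n,u,v,.046).round(4),'depth',deproj(n,u,v,d[int(round(v)),int(round(u))]).round(4),'panel',len(P),cc.round(4),nn.round(3),np.degrees(np.arccos(nn[2])).round(1),np.degrees(np.arctan2(-nn[1],-nn[0])).round(1))
```

```text
scene red 497 324.53 213.74 ring@z.046 [ 0.539  -0.2807  0.046 ] depth [ 0.5367 -0.279   0.0488] panel 380 [ 0.527  -0.2783  0.0444] [-0.332  0.029  0.943] 19.5 -5.0
scene blue 2 257.0 225.51 ring@z.046 [ 0.6075 -0.0178  0.046 ] depth [ 0.6072 -0.0177  0.0463] panel 422 [ 0.6118 -0.0098  0.0447] [-0.346  0.002  0.938] 20.2 -0.3
top red 452 318.59 221.42 ring@z.046 [ 0.5265 -0.2833  0.046 ] depth [ 0.5281 -0.2837  0.0388] panel 429 [ 0.5284 -0.2782  0.0464] [-0.338  0.02   0.941] 19.8 -3.4<stdin>:10: RuntimeWarning: invalid value encountered in scalar divide
Traceback (most recent call last):
ValueError: cannot convert float NaN to integer
```

View pics/c0.png

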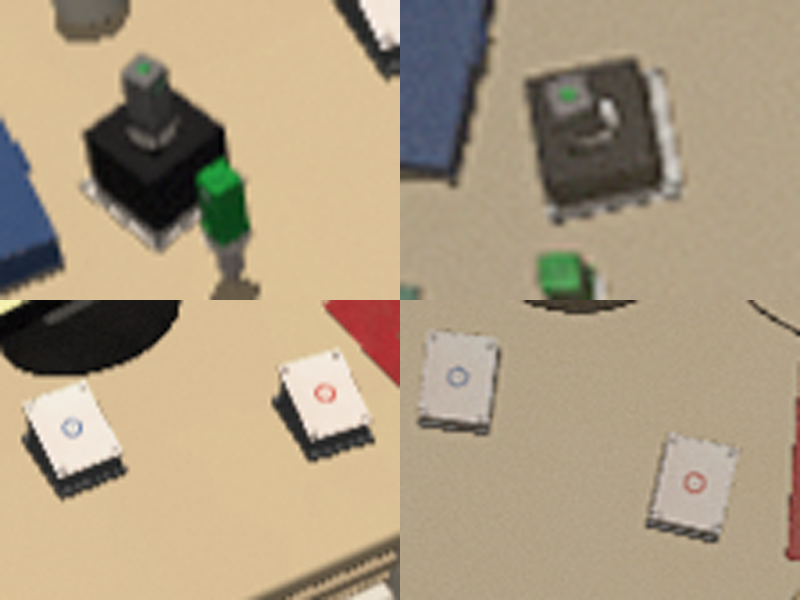

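The top-left crop confirms it: the grey probe stands in the black holder, and the all-green one in front is the look-alike. The red ring is on the right-hand stand and the blue ring on the left-hand one. Next I'll measure the probe's top and yaw, and the red panel.

```bash
cat > m.py <<'E'
from h import *
def cloud(n,d,x,y,w,h):
    c,f,R,t=cal(n); yy,xx=np.mgrid[y:y+h,x:x+w]; D=d[y:y+h,x:x+w]
    p=np.stack([(xx-c['cx'])/f*D,(yy-c['cy'])/f*D,D],-1); P=(p-t)@R; P[D<=0]=np.nan; return P
def cen(n,im,box,fn):
    x,y,w,h=box; c=im[y:y+h,x:x+w].astype(float); e=np.maximum(fn(c[:,:,2],c[:,:,1],c[:,:,0]),0)
    yy,xx=np.mgrid[y:y+h,x:x+w]; return (e*xx).sum()/e.sum(),(e*yy).sum()/e.sum()
def tri(a,b):
    L=[]
    for n,(u,v) in(('scene',a),('top',b)):
        p0=ray(n,u,v,0);p1=ray(n,u,v,.2); w=(p1-p0)/np.linalg.norm(p1-p0); L.append((p0,np.eye(3)-np.outer(w,w)))
    A=sum(M for _,M in L); X=np.linalg.solve(A,sum(M@p for p,M in L)); return X,[np.linalg.norm(M@(X-p))*1000 for p,M in L]
E
python3 - <<'E'
from m import *
s=cv2.imread('pics/s0.png');t=cv2.imread('pics/t0.png');ds=np.load('pics/s0.npy');dt=np.load('pics/t0.npy')
red=lambda r,g,b:np.where((r-g>35)&(abs(g-b)<30)&(g>70),r-g,0)
blu=lambda r,g,b:np.where(b-r>15,b-r,0)
grn=lambda r,g,b:np.where(g-np.maximum(r,b)>20,g-np.maximum(r,b),0)
for nm,fn,bs,bt in(('red',red,(317,207,18,18),(308,212,18,18)),('blue',blu,(248,220,14,14),(244,185,14,14)),('probe dot',grn,(197,236,14,14),(182,190,10,10)),('green',grn,(212,258,18,26),(180,217,14,14))):
    a=cen('scene',s,bs,fn);b=cen('top',t,bt,fn);X,e=tri(a,b);print(nm,np.round(a,1),np.round(b,1),X.round(4),np.round(e,1))
for n,im,d,box in(('scene',s,ds,(305,195,40,42)),('top',t,dt,(300,200,36,42))):
    P=cloud(n,d,*box); x,y,w,h=box; m=(im[y:y+h,x:x+w].min(2)>110)&(P[:,:,2]>.02)&(P[:,:,2]<.07); Q=P[m]
    r=cv2.minAreaRect((Q[:,:2]*1000).astype(np.float32)); print(n,'panel rect',r)
for n,im,d,box in(('scene',s,ds,(185,235,40,40)),('top',t,dt,(180,188,28,28))):
    P=cloud(n,d,*box); z=P[:,:,2]; print(n,'max z',np.nanmax(z))
    for lo,hi in((.12,.15),(.058,.074)):
        Q=P[(z>lo)&(z<hi)]; 
        if len(Q)>4: print(lo,len(Q),np.median(Q,0).round(4),cv2.minAreaRect((Q[:,:2]*1000).astype(np.float32)))
E
```

```text
red [325.6 215.7] [317.3 220.7] [ 0.5285 -0.2784  0.0454] [0.4 0.4]
blue [255.3 225.5] [251.6 190.1] [ 0.6168 -0.0128  0.0407] [2.1 2.1]
probe dot [203.1 243.2] [186.5 194.6] [0.5466 0.2163 0.1302] [0.7 0.7]
green [218.8 268.7] [185.2 223.2] [0.4436 0.2074 0.1002] [2.5 2.5]
scene panel rect ((525.9988403320312, -277.3469543457031), (77.44917297363281, 92.30917358398438), 85.48031616210938)
top panel rect ((529.5609741210938, -278.74224853515625), (75.9256362915039, 90.38156127929688), 83.99462127685547)
scene max z 0.1336363431741624
0.12 56 [0.5389 0.2145 0.1258] ((494.0362854003906, 214.417236328125), (128.6190643310547, 27.84015464782715), 3.240652084350586)
0.058 248 [0.5344 0.2251 0.0633] ((509.7613220214844, 204.2342529296875), (147.06700134277344, 71.77619171142578), 19.38189125061035)
top max z 0.13701363847182724
0.12 42 [0.5467 0.2142 0.1289] ((546.6744995117188, 214.58407592773438), (23.780628204345703, 23.233110427856445), 26.538005828857422)
0.058 246 [0.5395 0.2087 0.0654] ((547.0408325195312, 215.1663818359375), (72.81491088867188, 70.47331237792969), 20.546459197998047)
```

Measurements agree with the given sizes:

| Item | Measured | Expected |
|---|---|---|
| Probe top | (0.547, 0.215), z about 0.130 | 0.128 high |
| Red spot | (0.5285, -0.2785), z 0.0454 | 0.046 high |
| Red panel slope | 19.5–19.8° | 20° |
| Red panel yaw | about -4.5° | not given |

The moves can't tilt the tool. So I'll grip the probe with the jaws across the slope direction. Then I'll pivot it about 20° in the pads against the holder's rim while it's mostly drawn out.

```bash
python3 - <<'E'
from m import *
d=np.load('pics/s0.npy');P=cloud('scene',d,190,235,26,30);z=P[:,:,2]
Q=P[(z>.075)&(z<.12)&(abs(P[:,:,0]-.54)<.03)]
n=[];rng=np.random.default_rng(0)
for _ in range(400):
    q=Q[rng.choice(len(Q),2,False),:2]; v=q[1]-q[0]
    if np.linalg.norm(v)<.012: continue
    k=np.array([-v[1],v[0]])/np.linalg.norm(v); n.append(((abs((Q[:,:2]-q[0])@k)<.0015).sum(),np.degrees(np.arctan2(v[1],v[0]))%90))
n.sort();print(len(Q),np.round(n[-8:],1))
E
python3 -m pendant '[[3.16,-2.22,0,0],[3.16,-2.22,0,0],[3.16,-2.22,0,0],[3.16,-2.22,0,0],[3.16,-2.22,0,0]]' 8.5 20
python3 -m pendant '[[3.16,-2.22,0,0],[3.16,-2.22,0,0],[3.16,-2.22,0,0],[3.16,-2.22,0,0],[3.16,-2.22,0,0]]'
python3 -m pendant '[[3.16,-2.22,0,0],[3.16,-2.22,0,0],[3.16,-2.22,0,0],[3.16,-2.22,0,0],[3.16,-2.22,0,0]]'
```

```text
81 [[27.  29.4]
 [27.  31.1]
 [27.  31.8]
 [27.  83.3]
 [27.  84.9]
 [28.  31.8]
 [28.  32.5]
 [29.  25.2]]
t: 0.52
position: [0.321, -0.4596, 0.2478]
eef_rot: [-0.0, 0.987, 0.16, -0.0]
force: [0.2, 0.3, 0.1]
gripper_width: 0.997
t: 0.93
position: [0.4357, -0.3043, 0.248]
eef_rot: [0.0, 0.987, 0.16, -0.0]
force: [1.0, -1.2, -0.6]
gripper_width: 0.994
t: 1.35
position: [0.5504, -0.1492, 0.2481]
eef_rot: [0.0, 0.987, 0.16, -0.0]
force: [-0.2, -0.1, 0.7]
gripper_width: 0.997
```

```bash
python3 -m pendant '[[1.115,-3.47,0,0],[1.115,-3.47,0,0],[1.115,-3.47,0,0],[1.115,-3.47,0,0],[1.115,-3.47,0,0]]' >/dev/null
python3 -m pendant '[[1.115,-3.47,0,0],[1.115,-3.47,0,0],[1.115,-3.47,0,0],[1.115,-3.47,0,0],[1.115,-3.47,0,0]]'
python3 -m pendant '[[0,0,0,-4.3],[0,0,0,-4.3],[0,0,2,0],[0,0,2,0],[0,0,0,0]]'
python3 - <<'E'
from m import *
print(arm.get_obs()['position']); snap('scene','s1');a,_=snap('top','t1')
s=cv2.imread('pics/s1.png');t=cv2.imread('pics/t1.png')
A=lambda im,x,y,w,h:cv2.resize(im[y:y+h,x:x+w],(400,400),interpolation=cv2.INTER_CUBIC)
cv2.imwrite('pics/c1.png',np.hstack([A(s,160,195,100,100),A(t,145,155,80,80)]))
E
```

```text
t: 2.18
position: [0.5455, 0.215, 0.248]
eef_rot: [0.0, 0.987, 0.16, -0.0]
force: [1.1, 0.2, 0.6]
gripper_width: 0.998
t: 2.6
position: [0.5436, 0.2124, 0.2041]
eef_rot: [0.0, 0.972, 0.234, -0.004]
force: [-0.2, -0.7, -1.1]
gripper_width: 0.994
[0.54364326 0.2123761  0.20406175]
```

View pics/c1.png

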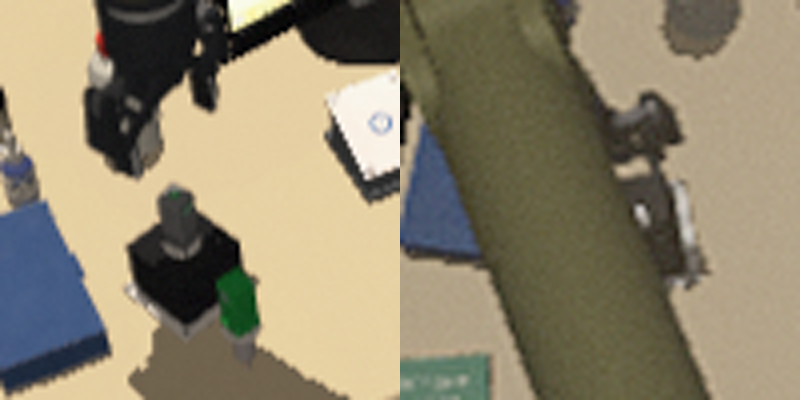

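```bash
python3 -m pendant '[[0.4,-0.1,2.4,0],[0,0,2.6,0],[0,0,2.6,0],[0,0,2.4,0],[0,0,0,0]]'; python3 -c "
from h import *
o=arm.get_obs();print(o['position'],o['eef_rot'])"
```

```text
t: 3.12
position: [0.5469, 0.2149, 0.1049]
eef_rot: [0.0, 0.972, 0.234, -0.003]
force: [-0.7, -0.5, -0.5]
gripper_width: 0.988
[0.54691073 0.21489967 0.10485227] [ 2.87702062e-04  9.72334365e-01  2.33570100e-01 -3.28756574e-03]
```

```bash
python3 -m pendant '[[0,0,0.5,0],[0,0,0,0],[0,0,0,0],[0,0,0,0],[0,0,0,0]]' 1.5 30; python3 -m pendant '[[0,0,0,0],[0,0,0,0],[0,0,0,0]]'
```

```text
t: 3.53
position: [0.5499, 0.2166, 0.1048]
eef_rot: [0.0, 0.972, 0.234, 0.001]
force: [0.2, -0.5, 0.3]
gripper_width: 0.293
t: 3.78
position: [0.5499, 0.2166, 0.1047]
eef_rot: [0.0, 0.972, 0.234, 0.001]
force: [-0.8, -0.9, 7.1]
gripper_width: 0.279
```

```bash
python3 -m pendant '[[0,0,-1.1,0],[0,0,-1.1,0],[0,0,-1.1,0],[0,0,0,0]]'
python3 - <<'E'
from m import *
print(arm.get_obs()['position']); snap('scene','s2')
s=cv2.imread('pics/s2.png')
cv2.imwrite('pics/c2.png',cv2.resize(s[215:285,170:240],(600,600),interpolation=cv2.INTER_CUBIC))
E
```

```text
t: 4.12
position: [0.5504, 0.2172, 0.1393]
eef_rot: [-0.0, 0.972, 0.234, 0.002]
force: [0.6, 1.3, -1.3]
gripper_width: 0.276
[0.55038298 0.21717854 0.13930581]
```

View pics/c2.png

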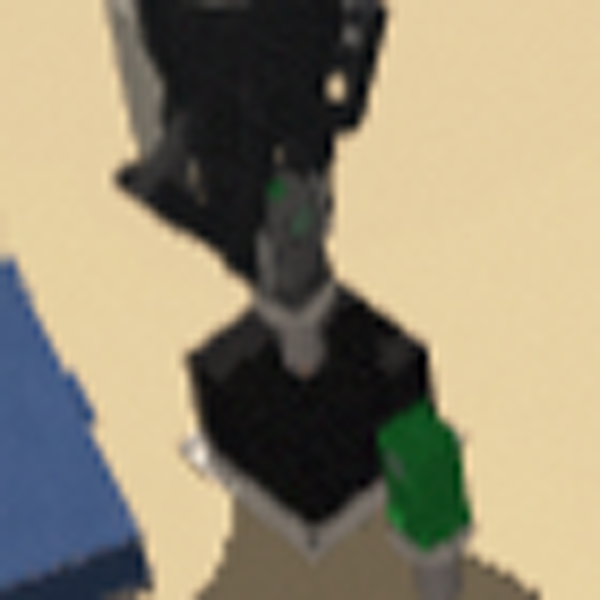

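The probe is gripped with the jaws 23.7 mm apart and is up 34 mm, with its nose end still in the hole. Next I'll lower it slightly and pivot it by drawing the tool along -x.

```bash
python3 -m pendant '[[0,0,0.4,0],[-0.4,0,0,0],[-0.4,0,0,0],[-0.4,0,0.04,0]]' - 20; python3 -m pendant '[[-0.3,0,0.05,0],[-0.3,0,0.08,0],[0,0,0,0]]'
```

```text
t: 4.5
position: [0.5395, 0.2111, 0.1321]
eef_rot: [-0.0, 0.972, 0.234, 0.002]
force: [5.1, 1.2, -0.1]
gripper_width: 0.276
t: 4.75
position: [0.5341, 0.2084, 0.1316]
eef_rot: [-0.0, 0.972, 0.234, 0.002]
force: [5.0, 1.3, 1.3]
gripper_width: 0.274
```

```bash
python3 -m pendant '[[-0.4,0,0.05,0],[-0.4,0,0.1,0],[-0.3,0,0.1,0],[0,0,0,0]]'
cat > tilt.py <<'E'
from m import *
import sys
# probe body: side/top faces of grip near tool, fit planes by RANSAC
tag=sys.argv[1]; o=arm.get_obs(); p=np.array(o['position']); print(p.round(4),np.round(o['force'],1))
a,d=snap('scene',tag); s=cv2.imread(f'pics/{tag}.png')
u,v=map(int,proj('scene',p-[0,0,.01])); x,y=u-26,v-26
cv2.imwrite(f'pics/c_{tag}.png',cv2.resize(s[y:y+70,x-10:x+60],(600,600),interpolation=cv2.INTER_CUBIC)); print('crop origin',x-10,y)
E
python3 tilt.py s3
```

```text
t: 5.08
position: [0.5237, 0.2031, 0.1287]
eef_rot: [0.0, 0.972, 0.234, 0.001]
force: [4.8, 0.9, 2.8]
gripper_width: 0.279
[0.5237 0.2031 0.1287] [4.8 0.9 2.8]
crop origin 173 222
```

View pics/c_s3.png

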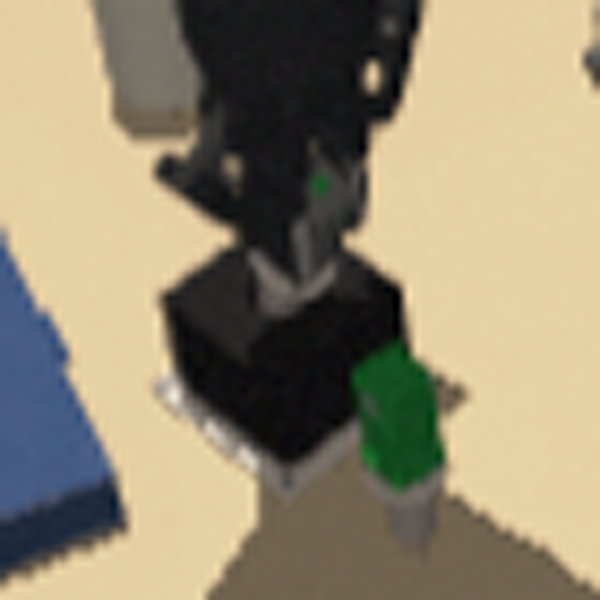

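```bash
python3 -m pendant '[[0,0,-1.5,0],[0,0,-3,0],[0,0,-3.5,0],[0,0,-3.5,0],[0,0,0,0]]'
python3 -m pendant '[[0,0,0,6.34],[0,0,0,6.34],[0,0,0,6.34],[0,0,0,6.34],[0,0,0,6.34]]' - 60
python3 -m pendant '[[0,2,0,0],[0,3.5,0,0],[0,3.8,0,0],[0,3.8,0,0],[0,3.8,0,0]]'
python3 -m pendant '[[0,3.8,0,0],[0,3.8,0,0],[0,3.8,0,0],[0,3.8,0,0],[0,3.8,0,0]]'
python3 -m pendant '[[0,3.8,0,0],[0,3.5,1,0],[0,2.5,2,0],[0,0,1.5,0],[0,0,0,0]]'
python3 - <<'E'
from m import *
o=arm.get_obs();p=np.array(o['position']);print(p,o['eef_rot'])
for n in('scene','top'):
    snap(n,n[0]+'4'); u,v=map(int,proj(n,p-[0,0,.03])); print(u,v)
    im=cv2.imread(f'pics/{n[0]}4.png'); cv2.imwrite(f'pics/c{n[0]}4.png',cv2.resize(im[v-40:v+40,u-40:u+40],(400,400),interpolation=cv2.INTER_CUBIC))
cv2.imwrite('pics/c4.png',np.hstack([cv2.imread('pics/cs4.png'),cv2.imread('pics/ct4.png')]))
E
```

```text
t: 5.55
position: [0.5239, 0.2045, 0.2484]
eef_rot: [-0.0, 0.972, 0.234, 0.002]
force: [1.0, 1.3, -0.4]
gripper_width: 0.275
t: 5.97
position: [0.5206, 0.2024, 0.2406]
eef_rot: [0.001, 0.999, -0.043, -0.004]
force: [0.2, 0.0, -1.4]
gripper_width: 0.272
t: 6.38
position: [0.5064, 0.0333, 0.2408]
eef_rot: [0.0, 0.999, -0.04, -0.004]
force: [0.8, -0.1, -0.7]
gripper_width: 0.274
t: 6.8
position: [0.4911, -0.1555, 0.2409]
eef_rot: [-0.001, 0.999, -0.041, -0.003]
force: [0.4, -0.3, -1.5]
gripper_width: 0.275
t: 7.22
position: [0.4811, -0.2522, 0.1921]
eef_rot: [-0.003, 0.999, -0.043, -0.006]
force: [-0.6, 0.7, -2.3]
gripper_width: 0.269
[ 0.48113911 -0.25220874  0.19213669] [-0.00315043  0.99906477 -0.04270162 -0.00601873]
329 203
311 226
```

View pics/c4.png

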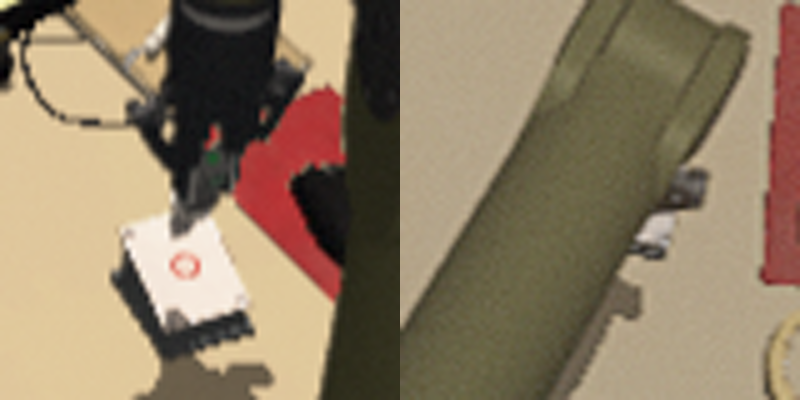

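The probe is now held tilted above the red stand, with its nose end near crop (180,232). The red ring is at (185,265) in the left crop. I'll measure the probe's axis from the depth image.

```bash
cat > ax.py <<'E'
from m import *
import sys
from scipy.optimize import least_squares
def axis(tag,p,th0=20,yaw=-4.7,show=True):
    d=np.load(f'pics/{tag}.npy'); im=cv2.imread(f'pics/{tag}.png').astype(int); u,v=map(int,proj('scene',p)); B=(u-40,v-40,80,80)
    P=cloud('scene',d,*B).reshape(-1,3); C=im[B[1]:B[1]+80,B[0]:B[0]+80].reshape(-1,3)
    k=np.isfinite(P[:,0]); P=P[k]-p; C=C[k]; y=np.radians(yaw); ex=np.array([np.cos(y),np.sin(y),0]); ey=np.array([-np.sin(y),np.cos(y),0])
    Q=np.c_[P@ex,P@ey,P[:,2]]   # x uphill, y, z rel. TCP
    return Q,C
def frame(Q,th):
    t=np.radians(th); a=Q[:,0]*np.cos(t)+Q[:,2]*np.sin(t); s=-Q[:,0]*np.sin(t)+Q[:,2]*np.cos(t); return a,s
if __name__=='__main__':
    o=arm.get_obs(); p=np.array(o['position']); Q,C=axis(sys.argv[1],p)
    a,s=frame(Q,20)
    for lo in range(-100,40,8):
        m=(s*1000>lo)&(s*1000<lo+8)&(abs(Q[:,1])<.014)&(abs(a)<.03)
        if m.sum(): i=np.argsort(Q[m,1]); print(lo,m.sum(),'a',(a[m]*1000).round(0)[i].astype(int).tolist(),'y',(Q[m,1]*1000).round(0)[i].astype(int).tolist(),'bri',C[m].mean(1)[i].astype(int).tolist())
E
python3 ax.py s4
```

```text
-100 1 a [-7] y [3] bri [172]
-84 3 a [-10, -8, -15] y [3, 6, 6] bri [86, 129, 163]
-76 6 a [-14, -14, -18, -1, -5, -8] y [-2, 3, 5, 6, 8, 9] bri [144, 113, 198, 132, 103, 114]
-68 6 a [-16, -14, -13, -11, -9, -12] y [-2, 1, 4, 5, 7, 8] bri [167, 77, 80, 81, 78, 79]
-52 7 a [-20, -16, -21, -16, -11, 0, -3] y [-8, -2, 1, 3, 12, 12, 13] bri [195, 122, 192, 98, 82, 183, 140]
-44 12 a [-18, -15, -15, -21, -23, -19, -18, -15, -13, -5, 1, -8] y [-8, -5, -4, -1, 8, 9, 10, 11, 11, 12, 13, 14] bri [112, 87, 49, 139, 108, 81, 85, 97, 95, 109, 214, 114]
-36 3 a [-17, -16, -10] y [-5, 6, 12] bri [63, 74, 79]
-28 8 a [-20, -18, -16, -18, -16, -22, -16, -19] y [-7, -6, -5, 5, 6, 7, 8, 14] bri [102, 53, 46, 46, 49, 83, 47, 66]
-20 4 a [-18, -16, -18, -18] y [-9, -9, 0, 13] bri [75, 66, 50, 76]
-12 10 a [-16, -19, -23, -15, -17, -20, -16, -16, -18, -21] y [-11, -10, -8, -8, -2, -2, 1, 5, 5, 6] bri [34, 89, 156, 52, 51, 45, 51, 48, 50, 43]
-4 7 a [-17, -16, -15, -14, -14, -19, -21] y [-13, -1, 2, 10, 13, 13, 14] bri [38, 52, 47, 55, 82, 53, 52]
4 9 a [-15, -9, -4, -17, -16, -17, -15, -18, -12] y [-12, -9, -8, -7, -4, 7, 9, 10, 11] bri [39, 63, 59, 50, 55, 45, 54, 50, 64]
12 26 a [-6, 0, -8, 8, -11, 5, -16, 7, -4, -3, -13, 1, -17, -7, -9, -13, -18, -8, -17, -11, 0, -6, -9, -13, -12, -10] y [-13, -13, -12, -12, -11, -10, -9, -8, -5, -2, -2, -1, 0, 0, 1, 2, 4, 5, 5, 5, 5, 6, 7, 10, 13, 14] bri [44, 52, 55, 103, 63, 66, 53, 103, 56, 51, 56, 56, 49, 56, 60, 62, 56, 63, 57, 63, 52, 60, 55, 53, 70, 70]
20 15 a [8, -7, 16, -1, -6, 0, -9, 0, -17, -20, -13, -1, -6, -6, -17] y [-14, -14, -14, -13, -8, -7, -7, -3, -2, -1, 0, 3, 4, 9, 10] bri [47, 38, 85, 23, 64, 60, 63, 58, 59, 52, 63, 58, 58, 58, 54]
28 3 a [12, -3, -4] y [-14, 11, 14] bri [37, 38, 21]
36 4 a [8, 1, -4, -2] y [-14, -13, -13, -12] bri [20, 19, 19, 22]
```

```bash
python3 -m pendant '[[0.5,1.2,1.0,0],[0.5,1.2,1.0,0],[0,0,0,0],[0,0,0,0]]'
cat > fit.py <<'E'
from ax import *
def go(tag,N=8):
    o=arm.get_obs(); p=np.array(o['position']); print(p.round(4),np.round(o['eef_rot'],4),np.round(o['force'],1))
    QQ=[];CC=[];I=0
    for i in range(N):
        a,d=snap('scene',f'{tag}_{i}'); Q,C=axis(f'{tag}_{i}',p); QQ.append(Q);CC.append(C); I=I+a.astype(float)/N
    Q=np.vstack(QQ);C=np.vstack(CC); cv2.imwrite(f'pics/{tag}_avg.png',I[:,:,::-1].round().astype(np.uint8))
    th=20.
    for it in range(6):
        a,s=frame(Q,th); dk=C.max(1)<110
        m=dk&(s>-.030)&(s<.014)&(abs(Q[:,1])<.010)&(a<-.009)&(a>-.024)
        A=np.c_[s[m],Q[m,1],np.ones(m.sum())]; w=np.ones(m.sum())
        for _ in range(10):
            k=np.linalg.lstsq(A*w[:,None],a[m]*w,rcond=None)[0]; r=a[m]-A@k; w=1/np.sqrt(1+(r/.0015)**2)
        th-=0.7*np.degrees(np.arctan(k[0]))
    print('front face: tilt',round(th,2),'yaw slope deg',np.degrees(np.arctan(k[1])).round(1),'axis a0 mm',(k[2]*1000+12).round(1),'n',m.sum(),'rms',(np.median(abs(r))*1000).round(1))
    a,s=frame(Q,th); a0=k[2]+.012
    m=(s>-.0755)&(s<-.046)&(abs(a-a0)<.015)&(abs(Q[:,1])<.016)&(C.max(1)<150)
    f=lambda q:np.hypot(a[m]-q[0]-q[2]*(s[m]+.06),Q[m,1]-q[1]-q[3]*(s[m]+.06))-.009
    q=least_squares(f,[a0,0,0,0],loss='soft_l1',f_scale=.001).x; print('nose centre a,y mm',(q[:2]*1000).round(1),'slopes deg',np.degrees(q[2:]).round(1),'n',m.sum())
    t=dk&(s>.012)&(s<.032)&(abs(a-a0)<.009)&(abs(Q[:,1])<.009); A=np.c_[a[t],Q[t,1],np.ones(t.sum())]; k=np.linalg.lstsq(A,s[t],rcond=None)[0]; print('top face slope a,y deg',np.degrees(np.arctan(k[:2])).round(1),'s at top mm',(k[2]*1000).round(1))
    y0=q[1]; S=-.0967; t=np.radians(th); ex=np.array([np.cos(np.radians(-4.7)),np.sin(np.radians(-4.7)),0]); ey=np.array([-ex[1],ex[0],0])
    tip=p+ex*(a0*np.cos(t)-S*np.sin(t))+ey*y0+np.array([0,0,a0*np.sin(t)+S*np.cos(t)]); print('tip est',tip.round(4),'px',np.round(proj('scene',tip),1))
if __name__=='__main__':
    go(sys.argv[1]); t=sys.argv[1]; im=cv2.imread(f'pics/{t}_avg.png'); cv2.imwrite(f'pics/{t}_c.png',cv2.resize(im[170:240,290:360],(600,600),interpolation=cv2.INTER_CUBIC))
E
python3 fit.py s5
```

```text
t: 7.65
position: [0.4941, -0.2758, 0.1783]
eef_rot: [-0.001, 0.999, -0.04, -0.001]
force: [0.3, 0.9, -1.5]
gripper_width: 0.273
[ 0.4941 -0.2758  0.1783] [-6.000e-04  9.992e-01 -4.010e-02 -5.000e-04] [ 0.3  0.9 -1.5]
front face: tilt 20.08 yaw slope deg -0.8 axis a0 mm -0.1 n 162 rms 0.9
nose centre a,y mm [-1.   1.8] slopes deg [-3.8  5.7] n 84
top face slope a,y deg [ 3.3 -0.1] s at top mm 23.0
tip est [ 0.5273 -0.2767  0.0875] px [326.1 208.3]
```

View pics/s5_c.png

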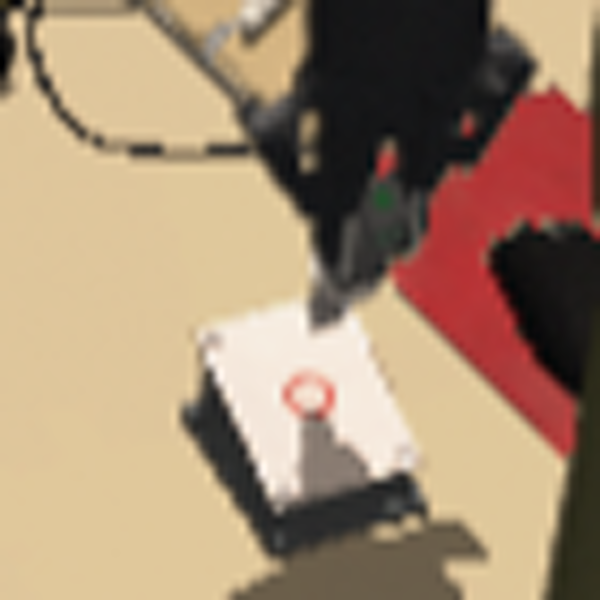

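The crop shows the probe leaning square to the panel above the red ring. The ring is at crop (308,396), which is (325.9,216.2) in the full picture. The dark nose ends near (325,328), which is (327.9,208.3). To settle where the tip is, I'll sample colours along the projected axis.

Run:
```python
from m import *
im=cv2.imread('pics/s5_avg.png')
print('R-G'); c=im.astype(int)
for v in range(196,222): print(v,' '.join('%3d,%3d,%3d'%tuple(c[v,u,::-1]) for u in range(322,334)))
p=np.array([.4941,-.2758,.1783]);t=np.radians(20);y=np.radians(-4.7);ex=np.array([np.cos(y),np.sin(y),0]);ey=np.array([-ex[1],ex[0],0])
for s in(-.0367,-.0407,-.06,-.0787,-.0862,-.0967):
  print(s,np.round(proj('scene',p+ex*(-s*np.sin(t))+ey*.0018+[0,0,s*np.cos(t)]),1))
```

```text
R-G
196 223,200,155 223,200,155 223,200,155 203,180,140 100, 90, 72  32, 30, 29  20, 21, 23  24, 25, 25  73, 71, 67  78, 74, 70  54, 52, 51  60, 58, 56
197 223,200,155 223,200,155 223,200,155 223,200,155  98, 88, 69  27, 27, 26  21, 21, 23  30, 30, 30  77, 75, 71  73, 71, 67  53, 52, 50  51, 51, 49
198 223,200,155 223,200,155 223,200,155 223,200,155 118,106, 86  36, 35, 31  21, 22, 24  34, 33, 33  81, 79, 74  67, 64, 61  54, 53, 51  49, 50, 47
199 223,200,155 223,200,155 224,200,156 223,200,155 162,147,127  59, 55, 50  24, 23, 25  37, 36, 36  82, 80, 76  59, 57, 54  52, 50, 48  51, 50, 48
200 223,200,155 223,200,155 223,200,155 222,198,154 204,190,171  90, 84, 78  29, 28, 29  48, 47, 46  85, 82, 78  55, 53, 51  51, 49, 48  51, 49, 48
201 223,200,155 223,200,155 223,200,155 221,198,153 218,205,184 128,119,111  58, 55, 53  64, 62, 60  87, 84, 80  53, 52, 49  50, 48, 47  44, 43, 42
202 224,200,155 223,200,155 223,199,155 223,200,155 189,174,151 137,128,118  80, 76, 71  62, 61, 58  71, 68, 65  43, 42, 40  57, 54, 52  57, 54, 51
203 223,200,155 223,199,155 223,200,155 223,200,154 160,143,
[... 2181 characters left out ...]
31,218 239,198,181 180,128,116 136,101, 93 161, 88, 80 228,189,173 245,232,219 246,234,222 246,234,222 246,234,222 246,234,222
219 244,231,219 244,230,218 244,231,219 174,157,144 139,126,116 138,124,113 186,168,154 243,230,217 246,233,221 246,234,221 246,234,222 246,233,221
220 244,231,219 244,231,218 244,232,219 157,142,130 137,123,113 137,123,113 137,123,114 238,223,209 245,232,220 245,233,220 246,234,221 246,233,221
221 243,230,218 244,231,218 244,232,220 166,149,137 138,124,114 137,123,113 137,124,113 205,184,168 220,198,182 240,226,213 245,232,220 246,234,222
-0.0367 [330.  200.9]
-0.0407 [329.7 201.4]
-0.06 [328.5 203.9]
-0.0787 [327.3 206.1]
-0.0862 [326.8 207.1]
-0.0967 [326.1 208.3]
```

From this side the tip is hidden behind the nose, and the tilt estimates disagree: 20° from the front face, about 23° from the kinematics and the top face. I'll turn the tool so the scene camera sees the tilt side-on and measure it properly.

```bash
python3 -m pendant '[[0,0,-2,-6],[0,0,-1,-7],[0,0,0,-7],[0,0,0,-7],[0,0,0,-7]]'
python3 -m pendant '[[0,0,0,-7],[0,0,0,-7],[0,0,0,-7],[0,0,0,-7],[0,0,0,-2]]'; python3 -m pendant '[[0,0,0,0],[0,0,0,0]]'
cat > side.py <<'E'
from m import *
import sys
tag=sys.argv[1]; o=arm.get_obs(); p=np.array(o['position']); q=o['eef_rot']; print(p.round(4),np.round(q,4))
I=0
for i in range(6): a,d=snap('scene',f'{tag}_{i}'); I=I+a.astype(float)/6
I=I[:,:,::-1].round().astype(np.uint8); cv2.imwrite(f'pics/{tag}_avg.png',I)
u,v=map(int,proj('scene',p-[0,0,.05])); x,y=u-25,v-25; print('crop',x,y,'x12')
cv2.imwrite(f'pics/{tag}_c.png',cv2.resize(I[y:y+50,x:x+50],(600,600),interpolation=cv2.INTER_CUBIC))
E
python3 side.py s6
```

```text
t: 8.47
position: [0.4942, -0.2771, 0.2086]
eef_rot: [0.0, 0.967, 0.256, 0.0]
force: [0.7, -0.3, -1.8]
gripper_width: 0.274
t: 8.88
position: [0.4941, -0.277, 0.2083]
eef_rot: [0.0, 0.868, 0.497, 0.0]
force: [-0.4, 0.2, -1.7]
gripper_width: 0.273
t: 9.05
position: [0.494, -0.2771, 0.2082]
eef_rot: [0.0, 0.869, 0.494, -0.0]
force: [-1.1, 1.0, -2.0]
gripper_width: 0.275
[ 0.494  -0.2771  0.2082] [ 1.000e-04  8.692e-01  4.944e-01 -0.000e+00]
crop 307 174 x12
```

View pics/s6_c.png

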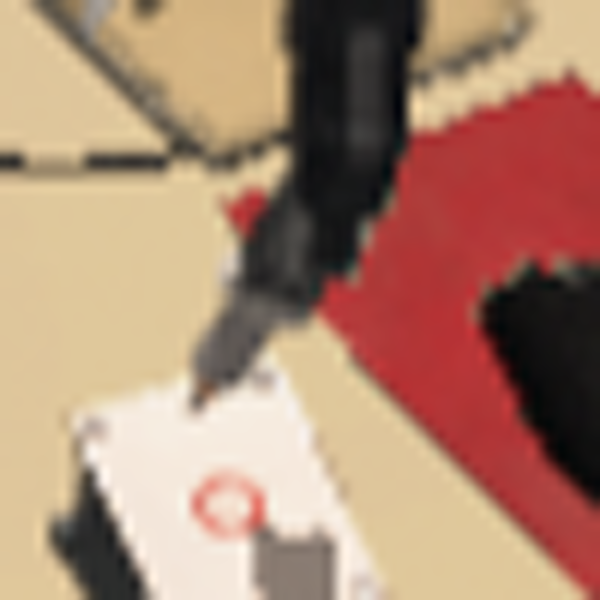

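The side view is clear. The sprung tip ends at crop (190,408), which is (322.8,208.0) in the full picture. The orange band is at (205,388), the nose end near (215,375) and the flange near (262,300). I'll fit the centreline and cast it onto the tilt plane.

```bash
cat > cl.py <<'E'
from m import *
import sys
tag=sys.argv[1]; dy=float(sys.argv[2]) if len(sys.argv)>2 else 0
o=arm.get_obs(); p=np.array(o['position']); q=o['eef_rot']; yaw=2*np.arctan2(q[2],q[1]); ex=np.array([np.cos(yaw),np.sin(yaw),0]); ey=np.array([np.sin(yaw),-np.cos(yaw),0])
c,f,R,t=cal('scene'); O=-R.T@t; p0=p+ey*dy
def cast(u,v):
    w=R.T@np.array([(u-c['cx'])/f,(v-c['cy'])/f,1]); X=O+w*((p0-O)@ey)/(w@ey); return np.array([(X-p)@ex,X[2]-p[2]])*1000
I=cv2.imread(f'pics/{tag}_avg.png').astype(float).mean(2)
M=[]
for v in range(198,210):
    r=I[v]; k=320+np.argmin(r[320:334]); bg=min(r[k-6:k].max(),r[k:k+7].max()); T=(r[k]+bg)/2
    l=k
    while r[l]<T: l-=1
    g=k
    while r[g]<T: g+=1
    L=l+(T-r[l])/(r[l+1]-r[l]); G=g-(T-r[g])/(r[g-1]-r[g]); m=(L+G)/2; M.append(cast(m,v)); print(v,round(L,2),round(G,2),'mid',round(m,2),M[-1].round(1), 'min',round(r[k]))
M=np.array(M)
for sl in(slice(2,9),slice(3,9),slice(4,9),slice(3,11)):
    k=np.polyfit(M[sl,1],M[sl,0],1); print(sl,'tilt',np.degrees(np.arctan(-k[0])).round(1),'x at z=0:',k[1].round(1))
print('tip px',cast(322.8,208.0).round(1))
E
python3 cl.py s6
```

```text
198 327.95 333.4 mid 330.68 [  8.1 -40.4] min 38
199 329.8 332.84 mid 331.32 [  5.3 -45.3] min 62
200 325.47 327.44 mid 326.46 [ 22.8 -51. ] min 85
201 324.27 329.33 mid 326.8 [ 21.1 -56. ] min 88
202 323.42 328.73 mid 326.08 [ 23.4 -61.2] min 83
203 322.81 328.0 mid 325.4 [ 25.5 -66.3] min 85
204 322.68 327.49 mid 325.09 [ 26.2 -71.5] min 87
205 322.78 326.87 mid 324.82 [ 26.8 -76.7] min 83
206 322.6 325.46 mid 324.03 [ 29.4 -81.9] min 100
207 322.34 323.84 mid 323.09 [ 32.5 -87.2] min 107
208 322.09 323.54 mid 322.82 [ 33.1 -92.5] min 188
209 333.0 333.0 mid 333.0 [ -5.6 -96.1] min 198
slice(2, 9, None) tilt 13.3 x at z=0: 9.4
slice(3, 9, None) tilt 16.1 x at z=0: 5.5
slice(4, 9, None) tilt 14.4 x at z=0: 7.8
slice(3, 11, None) tilt 18.0 x at z=0: 3.2
tip px [ 33.2 -92.5]
```

The side view gives a tip at (33, -92) mm from the TCP and about 19–20° of tilt. The depth plane of the front face gave 20.1°, so the probe is square within about 1°. Turning back and hovering 15 mm off along the panel normal.

```bash
python3 -m pendant '[[0,0,0,7],[0,0,0,7],[0,0,0,7],[0,0,0,7],[0,0,0,7]]' >/dev/null
python3 -m pendant '[[0,0,0,7],[0,0,0,7],[0,0,0,7],[0,0,0,7],[0,0,0,1]]'; python3 -m pendant '[[0,0,2,0],[0,0,2,0],[0,0,1,0],[0,0,0,0],[0,0,0,0]]'
cat > st.py <<'E'
from m import *
F=[];p=[]
for i in range(10):
    arm.capture('scene'); o=arm.get_obs(); F.append(o['force']); p.append(o['position'])
q=o['eef_rot']; p=np.mean(p,0); y=2*np.arctan2(q[2],q[1]); T=np.array([.4956,-.2767,.1364]); n=np.array([-.341,.028,.94])
print('t',round(o['t'],2),'p',p.round(5),'yaw',np.degrees(y).round(2),'q',np.round(q,4),'F',np.mean(F,0).round(2),'sd',np.std(F,0).round(2),'Fn',(np.mean(F,0)@n).round(2),'h above touch mm',((p-T)@n*1000).round(1))
for h in(.015,0):
    D=T+h*n-p; print('tool shift cm to h',h,np.round([100*(D[0]*np.cos(y)+D[1]*np.sin(y)),100*(D[0]*np.sin(y)-D[1]*np.cos(y)),-100*D[2]],2))
E
python3 st.py
```

```text
t: 10.18
position: [0.4941, -0.277, 0.2081]
eef_rot: [0.0, 0.999, -0.043, -0.0]
force: [-0.2, 0.5, -1.6]
gripper_width: 0.273
t: 10.6
position: [0.4939, -0.2769, 0.1579]
eef_rot: [-0.0, 0.999, -0.04, -0.0]
force: [-0.6, 0.4, -1.0]
gripper_width: 0.275
t 11.1 p [ 0.49456 -0.27734  0.15899] yaw -4.66 q [ 2.000e-04  9.992e-01 -4.060e-02  2.000e-04] F [-0.33  0.04 -1.4 ] sd [0.41 0.54 0.3 ] Fn -1.2 h above touch mm 21.6
tool shift cm to h 0.015 [-0.41 -0.07  0.85]
tool shift cm to h 0 [ 0.1  -0.07  2.26]
```

```bash
python3 -m pendant '[[-0.2,-0.03,0.4,0],[-0.2,-0.03,0.45,0],[0.17,0,0.47,0],[0.17,0,0.47,0],[0,0,0,0]]'; python3 st.py; python3 side.py s7
python3 - <<'E'
import cv2
im=cv2.imread('pics/s7_avg.png'); cv2.imwrite('pics/s7_c2.png',cv2.resize(im[190:235,303:348],(600,600),interpolation=cv2.INTER_CUBIC))
E
```

```text
t: 11.52
position: [0.4931, -0.276, 0.1387]
eef_rot: [-0.001, 0.999, -0.041, -0.001]
force: [0.4, 0.1, -2.0]
gripper_width: 0.273
t 12.02 p [ 0.49361 -0.27643  0.1402 ] yaw -4.66 q [ 1.000e-04  9.992e-01 -4.070e-02  1.000e-04] F [-0.11 -0.07 -1.26] sd [0.65 0.63 0.36] Fn -1.15 h above touch mm 4.3
tool shift cm to h 0.015 [-0.31  0.01 -1.03]
tool shift cm to h 0 [0.2  0.01 0.38]
[ 0.4936 -0.2765  0.1404] [ 1.000e-04  9.992e-01 -4.070e-02  1.000e-04]
crop 305 188 x12
```

View pics/s7_c2.png

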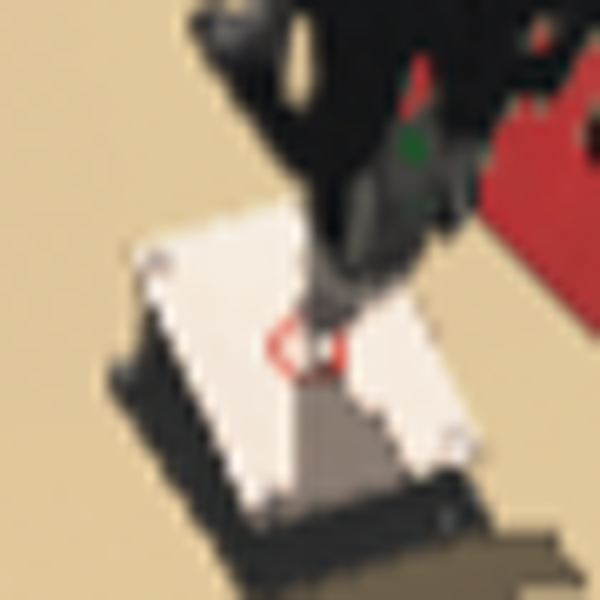

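The nose hangs just short of the panel over the red ring, whose centre is at crop (307,348). The nose sits about 1 mm to the -y side, so I'll nudge it 1 mm towards +y and go down to contact in small steps.

```bash
python3 -m pendant '[[0,-0.1,0,0],[0.08,0,0.14,0],[0.1,0,0.19,0],[0,0,0,0],[0,0,0,0]]'; python3 st.py; python3 -m pendant '[[0.07,0,0.19,0],[0.07,0,0.19,0],[0,0,0,0],[0,0,0,0]]';  python3 st.py
```

```text
t: 12.73
position: [0.4955, -0.2755, 0.1368]
eef_rot: [-0.0, 0.999, -0.041, -0.0]
force: [1.0, 0.0, -0.6]
gripper_width: 0.272
t 13.23 p [ 0.49545 -0.27554  0.13695] yaw -4.66 q [ 0.      0.9992 -0.0407  0.    ] F [-0.3   0.13 -0.82] sd [0.48 0.49 0.65] Fn -0.67 h above touch mm 0.6
tool shift cm to h 0.015 [-0.49  0.11 -1.36]
tool shift cm to h 0 [0.02 0.11 0.05]
t: 13.57
position: [0.4969, -0.2758, 0.1331]
eef_rot: [0.0, 0.999, -0.041, -0.0]
force: [-1.3, 0.8, 1.3]
gripper_width: 0.273
t 14.07 p [ 0.49682 -0.27576  0.13321] yaw -4.66 q [ 1.000e-04  9.992e-01 -4.060e-02  0.000e+00] F [-0.63  0.45  0.66] sd [0.44 0.51 0.59] Fn 0.85 h above touch mm -3.4
tool shift cm to h 0.015 [-0.63  0.1  -1.73]
tool shift cm to h 0 [-0.11  0.1  -0.32]
```

Force gives 3.1 mm of plunger travel and kinematics 3.4 mm, so they agree. About 4.3 mm more to go.

```bash
python3 -m pendant '[[0.05,0,0.14,0],[0.05,0,0.14,0],[0.05,0,0.13,0],[0,0,0,0],[0,0,0,0]]'; python3 st.py; python3 st.py; python3 side.py s8
python3 - <<'E'
import cv2
im=cv2.imread('pics/s8_avg.png'); cv2.imwrite('pics/s8_c2.png',cv2.resize(im[190:235,303:348],(600,600),interpolation=cv2.INTER_CUBIC))
E
```

```text
t: 14.48
position: [0.4983, -0.2759, 0.1291]
eef_rot: [0.0, 0.999, -0.041, 0.0]
force: [-1.3, -0.7, 2.6]
gripper_width: 0.274
t 14.98 p [ 0.49831 -0.27587  0.12909] yaw -4.66 q [ 1.000e-04  9.992e-01 -4.070e-02  0.000e+00] F [-1.    0.36  2.3 ] sd [0.41 0.31 0.44] Fn 2.51 h above touch mm -7.8
tool shift cm to h 0.015 [-0.78  0.1  -2.14]
tool shift cm to h 0 [-0.26  0.1  -0.73]
t 15.48 p [ 0.49831 -0.27586  0.12904] yaw -4.66 q [ 1.000e-04  9.992e-01 -4.070e-02  0.000e+00] F [-0.97  0.3   2.61] sd [0.55 0.43 0.41] Fn 2.79 h above touch mm -7.8
tool shift cm to h 0.015 [-0.78  0.1  -2.15]
tool shift cm to h 0 [-0.26  0.11 -0.74]
[ 0.4983 -0.2758  0.129 ] [ 1.000e-04  9.992e-01 -4.070e-02  0.000e+00]
crop 304 189 x12
```

View pics/s8_c2.png

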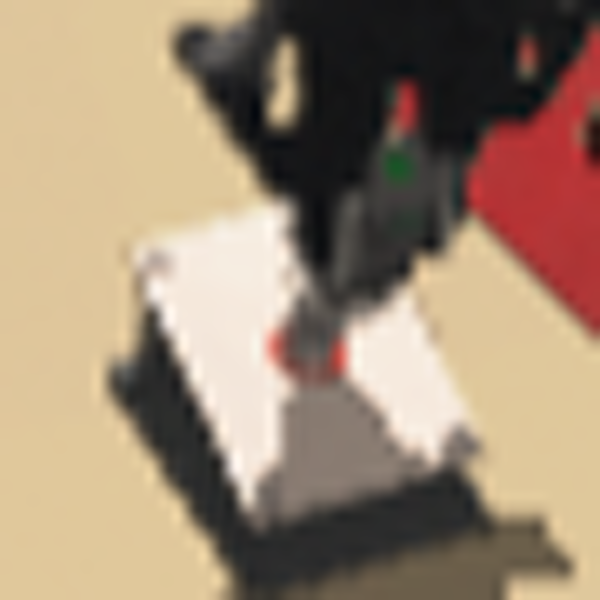

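Contact force above the baseline is 3.8 N, which is 7.6 mm of tip travel, and kinematics give about 7.5 mm. The crop shows the nose centred over the red ring, with ring edges at crop x 270 and 345 and the nose at about 313. The stand hasn't moved. One last tilt check before I hand in.

Run:
```python
from fit import *
go('s9',6); o=arm.get_obs(); print(o['t'],abs(np.array(o['joint_vel'])).max(),o['gripper_width'])
# panel corner drift check vs s0, and holder
a=cv2.imread('pics/s7_avg.png').astype(int);b=cv2.imread('pics/s9_avg.png').astype(int)
print('panel-left patch diff',abs(a[205:232,308:320]-b[205:232,308:320]).mean().round(2),'holder/blue diff vs s0',abs(cv2.imread('pics/s0.png').astype(int)-b)[245:290,180:212].mean().round(1),abs(cv2.imread('pics/s0.png').astype(int)-b)[205:250,235:275].mean().round(1))
```

```text
[ 0.4983 -0.2759  0.129 ] [ 1.000e-04  9.992e-01 -4.070e-02  0.000e+00] [-1.8 -0.4  2.6]
front face: tilt 20.91 yaw slope deg -1.4 axis a0 mm -0.9 n 115 rms 1.0
nose centre a,y mm [-2.7  1.7] slopes deg [-2.5  3.4] n 61
top face slope a,y deg [1.2 2.5] s at top mm 22.1
tip est [ 0.532  -0.2769  0.0384] px [324.5 216.5]
16.0833 0.0019129208484957318 0.2707683226347145
panel-left patch diff 0.34 holder/blue diff vs s0 7.6 4.7
```

```bash
python3 -c "
from workcell import arm
print(arm.sign_off(), arm.get_obs()['t'])"
```

```text
the job is handed in; nothing more can be done
the job is handed in; nothing more can be done
```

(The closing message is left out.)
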